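Pack the long divider into the lunchbox

ROBOT

A 6-joint arm with a two-finger parallel gripper is mounted at the origin on the work surface. World frame = base frame: x ahead of the robot, y to its left, z up, the work surface at z = 0. Lengths are in mm, angles in rad, forces in N, time in s.
With the tool pointing down it reaches from about 400 to 925 mm from the base axis. Payload 12.5 kg.
Tool frame: the origin (TCP) lies at the centre of the arm's flange, where the gripper is bolted on; the fingertips stand 190 mm ahead of it and the grasp point (between the pads) lies 171 mm ahead of it; z points along the fingers, y is the direction in which the jaws open and shut (so a half turn about z gives the same grasp; the last joint's range is limited). The gripper opens to 95 mm and grips with 3 to 60 N. Pads are 20 mm wide; open, the fingers measure 119 mm over their backs; the gripper's body (75 mm by 180 mm) begins 59 mm behind the grasp point.
Start: joints at [1.148, 0.491, 1.559, -0, 1.092, -0.106], TCP at [194.681, 593.906, 404.761] pointing down, gripper open.
Joint ranges: [-3.1, 3.1], [-0.84, 2.19], [0.05, 2.79], [-1.13, 4.28], [0.06, 2.93], [-2.69, 2.69]. Speed limits (rad/s): [2.22, 2.22, 2.79, 3.14, 3.14, 3.14].

INTERFACE

Orientations are given as [roll, pitch, yaw] about the fixed x, y, z axes, in that order (R = Rz(yaw) Ry(pitch) Rx(roll)).
In Python, from cell import env gives the robot as it stands.
- The arm moves only by the shell command python3 -m pendant 'ROWS'. ROWS is JSON, a list of rows, each an object of numbers: "x", "y", "z": the shift along the tool's x, y, z in units of 150 mm (1.0 is 150 mm); "rx", "ry", "rz": the turn, a rotation vector about the tool's x, y, z in units of 45 degrees (1.0 is 45 degrees); "jaw": the opening, from 0 (shut) to 1 (fully open). In form: [{"x": .., "y": .., "z": .., "rx": .., "ry": .., "rz": .., "jaw": ..}, ...]. A call has 1 to 10 rows; each row is the pose to reach, as a shift and turn from the pose commanded when the call began, along the tool's axes at that moment; what a row does not reach only later rows make up. A row lasts 1/8 s, in which the tool goes at most 62.5 mm and 10.7 degrees, less where a joint would pass 70% of its speed; a pose out of reach is approached as far as the arm can. A call with a number of a shift or a turn outside -1 to 1 is refused whole. A call with a gripper value outside its range is refused whole. The fingers move at their own pace and stop on an object; the grip force is fixed at half the most. Time passes only in rows, so rows that repeat a pose let the fingers close. It gives the time, the measured TCP pose, the force and the opening at its end, in the units of the state.
- env.state(): the state, without advancing time (a new reading comes with each control period).
- env.read_camera(name): name is "scene" or "top" or "wrist"; returns a dict with "img" (400x640x3 uint8, red, green, blue), "fx", "fy", "cx", "cy" (pixels), "rvec" (rotation vector, rad) and "tvec" (3), from world to camera coordinates, as OpenCV has them. Camera axes: x right, y down, z forward; pixel columns grow to the right and rows downward; lengths in mm; the calibration is good to about 2 mm. A picture is of the moment at which its call begins. There is no depth.
- env.job_done(): hands the job in, once; it reports no verdict.
The state is a dict: "t": time; "joints": joint angles; "qvel": joint speeds; "tau": joint torques, N m; "eef_pos": TCP position; "tcp_rot": TCP orientation; "ft_force": force on the tool from outside, world axes, zero at the start; "moment": the same for the moment, N m; "opening": opening from 0.0 (shut) to 1.0 (fully open).
Only numpy, scipy, OpenCV 4.12 (cv2) and the standard library are available. Lean on these libraries where they do the work, as an engineer would, in place of code of your own. Each camera call takes 0.05 s, during which the arm holds its last target.

TASK

Pack the long narrow divider plate away in the open lunchbox. It is too thin to pick up where it lies, so slide it across the chopping board until its end sticks out well past the board's edge that faces the lunchbox, grip that end, lift it and lay it gently, flat and lengthwise, on the lunchbox floor. Let go of it, and leave the square plate where it is on the board.

Things in the scene. Friction and masses are not known exactly. Their poses are not given: they have to be found in the camera images.
- divider: long narrow thin grey plastic plate, 50 (x) x 150 (y) x 3 (z) mm, 40 g, loose, flat on the board. Origin: centre of underside; y along its length, z up. Starts within 7 degrees of the board's y axis, its -y end 15 to 75 mm inside the board's -y edge. Slides when pressed lightly (5 N) from above and dragged. Grip it across its 50 mm width; it tips off with over 75 mm sticking out.
- square: the other thin plate of the same grey plastic, 80 x 80 x 3 mm, loose, lying on the same board beside the divider, 110 mm away across the board (either of the two places). Origin: centre of its underside. It stays where it is.
- board: thick pale wooden chopping board, fixed on the bench, 260 (x) x 240 (y) x 45 (z) mm, flat top 45 mm above the bench. Origin: centre of its underside; z up. Its -y side (120 mm from the origin) is the edge that faces the lunchbox; beyond it the bench is clear for at least 90 mm.
- lunchbox: open olive plastic lunchbox, fixed on the bench, outside 140 (x) x 210 (y) x 50 (z) mm, walls and floor 5 mm thick, so the inner floor is 130 x 200 mm and lies 5 mm above the bench. Origin: centre of its underside; the y axis runs along its length, z up. Its lid is folded open on the +x side and slopes from the rim down to the bench, reaching 225 mm from the origin.

How it is judged (in metres and radians):
On the way, in this order (a step that is already met when the one before it is completed fails the run):
1. the divider, still lying flat on the board, sticks out at least 30 mm past the board's edge that faces the lunchbox (y of divider in the frame of board below -0.075 m and z of divider in the frame of board between 0.04 and 0.05 m and angle between divider's own z axis and vertical below 0.1 rad and contact force between divider and board above 0.03 N), for 0.2 s.
2. the divider is held by the fingers and lifted clear of the board (height (world z) of divider above 0.07 m and contact force between the fingers and divider above 1 N and contact force between divider and board below 0.01 N), for 0.2 s.
At the end, for the whole second after the job is handed in: The divider lies flat (within 6 degrees) and at rest on the lunchbox floor (origin less than 10 mm above the bench), inside the walls, its length within 23 degrees of the lunchbox's length, released; the square plate lies flat on the board within 20 mm of where it started (x of divider in the frame of lunchbox between -0.06 and 0.06 m and y of divider in the frame of lunchbox between -0.05 and 0.05 m and z of divider in the frame of lunchbox below 0.01 m and angle between each of divider, square's own z axis and vertical below 0.1 rad and angle between the y axis of divider and the y axis of lunchbox, either way round below 0.4 rad and linear speed of divider below 0.02 m/s and distance of square from where it was at the start of the episode below 0.02 m); the robot touches nothing.
It fails at once if the divider is dropped (falls freely from more than about 30 mm) (linear speed of divider above 0.8 m/s and contact force between anything else and divider below 0.01 N).
It fails at once if the square plate is pushed more than 20 mm from its place (distance of square from where it was at the start of the episode above 0.02 m).
It also fails if it takes over 51 s, if anything falls off the work surface, if the arm or the gripper's body presses on something with over 40 N, if the wrist force passes 120 N, or if a joint passes its speed limit or range.

## Working session

There is one attempt and no reset: what is moved stays moved. The work goes in short steps, Python scripts to look and compute and a shell command to move; the robot and the scene stay as the last step left them, time stands still between calls to the robot, and variables do not carry over. Pictures are saved under pics/ and viewed, and the job is handed in when it is done.

```bash
ls; mkdir -p pics; python3 - <<'E'
from cell import env
import cv2
print(env.state())
for n in ("scene","top","wrist"):
    c=env.read_camera(n); cv2.imwrite(f"pics/{n}0.png",c["img"][:,:,::-1]); print(n,{k:v for k,v in c.items() if k!="img"})
E
```

```text
pics
{'t': 0.0, 'joints': array([ 1.14840436e+00,  4.91573982e-01,  1.55947105e+00,  4.43272202e-05,
        1.09171535e+00, -1.05585100e-01]), 'qvel': array([-0.00172807, -0.000301  ,  0.001508  ,  0.00054234,  0.00037142,
        0.00113377]), 'tau': array([ 2.12393432e-03, -6.12642002e+01, -2.58185774e+01,  6.93533476e-02,
        4.81489627e-02, -1.23583181e-04]), 'eef_pos': array([194.65968699, 593.87339513, 404.14522657]), 'tcp_rot': array([-3.14043557e+00, -1.62159942e-04,  2.82476524e+00]), 'ft_force': array([-0.77121982, -0.01397081, -0.00287626]), 'moment': array([ 0.01276002, -0.04431451,  0.02645245]), 'opening': 1.00040283591802}
scene {'fx': 432.50918648236524, 'fy': 432.50918648236524, 'cx': 323.3702537131343, 'cy': 200.29337831268217, 'rvec': array([ 0.68169317,  2.81264472, -0.82956524]), 'tvec': array([ 508.62392851, -205.81628862,  948.45169852])}
top {'fx': 428.94684220001943, 'fy': 428.94684220001943, 'cx': 314.4639916785067, 'cy': 201.11299658239196, 'rvec': array([ 2.09231875, -2.15488498,  0.16245871]), 'tvec': array([ 41.75339442, 586.39506069, 821.4945253 ])}
wrist {'fx': 285.26158506411747, 'fy': 285.26158506411747, 'cx': 314.3798849576825, 'cy': 196.39689207308405, 'rvec': array([-2.35939423, -1.70888838, -0.23297549]), 'tvec': array([-624.69398899,  -30.51274644,  391.19400423])}
```

View pics/scene0.png

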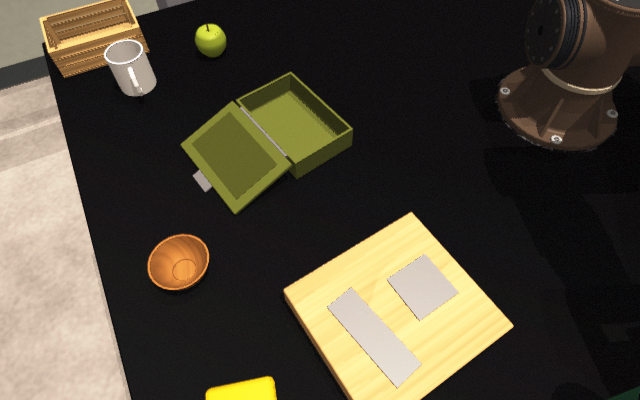

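View pics/top0.png

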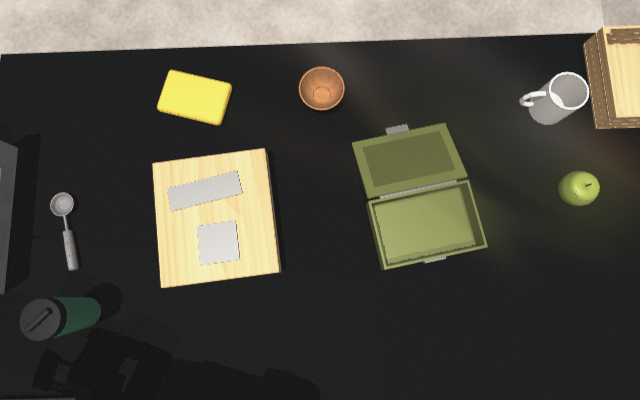

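View pics/wrist0.png

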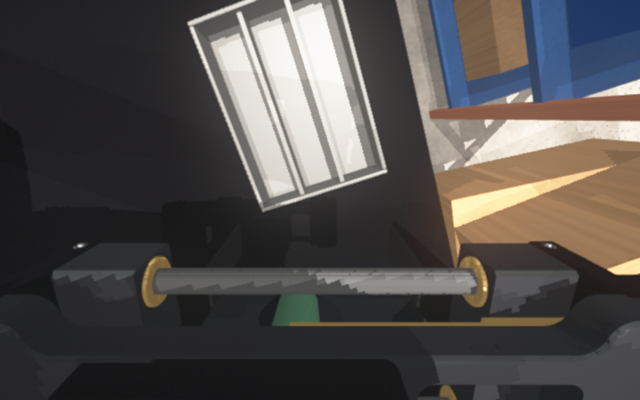

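The board is at top-view (152–280, 148–287), the divider at (168–242, 171–210), the square at (197–240, 221–264). The lunchbox tray is at (369–487, 180–268), with its lid above it. Next I'll measure all of these.

```bash
cat > h.py <<'E'
from cell import env
import cv2, numpy as np
def cam(n,save=None):
    c=env.read_camera(n)
    if save: cv2.imwrite(f"pics/{save}.png",c["img"][:,:,::-1])
    return c
def ray(c,px,z):
    px=np.atleast_2d(np.float64(px))
    K=np.array([[c["fx"],0,c["cx"]],[0,c["fy"],c["cy"]],[0,0,1]])
    R=cv2.Rodrigues(c["rvec"])[0]; o=-R.T@c["tvec"]
    d=np.c_[px,np.ones(len(px))]@np.linalg.inv(K).T@R
    return o+d*((z-o[2])/d[:,2])[:,None]
def blobs(c,what):
    hsv=cv2.cvtColor(c["img"],cv2.COLOR_RGB2HSV)
    if what=="grey": m=cv2.inRange(hsv,(0,0,110),(179,45,235))
    if what=="wood": m=cv2.inRange(hsv,(10,50,140),(28,200,255))
    if what=="olive": m=cv2.inRange(hsv,(25,90,40),(40,255,200))
    cs,_=cv2.findContours(m,cv2.RETR_EXTERNAL,cv2.CHAIN_APPROX_NONE)
    return m,sorted([k for k in cs if cv2.contourArea(k)>300],key=cv2.contourArea)[::-1]
def rect(c,k,z):
    p=ray(c,k.reshape(-1,2),z)[:,:2].astype(np.float32)
    r=cv2.minAreaRect(cv2.convexHull(p)); return r, cv2.boxPoints(r)
E
python3 - <<'E'
from h import *
np.set_printoptions(precision=1,suppress=True)
for n in("top","scene"):
    c=cam(n)
    for w,z in(("grey",48),("wood",45),("olive",50)):
        m,ks=blobs(c,w)
        for k in ks[:6]:
            r,b=rect(c,k,z); print(n,w,cv2.boundingRect(k),np.array(r[0]),np.array(r[1]),round(r[2],1),b.tolist() if w!="grey" else "")
E
```

```text
top grey (0, 0, 640, 58) [971.2  15.7] [1417.6  138.4] 87.6 
top grey (519, 71, 70, 54) [ 793.1 -491.7] [ 84.9 145.2] 30.9 
top grey (167, 171, 75, 40) [617.3 251.3] [ 49.2 149. ] 12.9 
top grey (197, 221, 43, 44) [510.1 222. ] [78.7 79.1] 6.5 
top grey (50, 192, 26, 78) [546.2 526.8] [160.9  47.3] 20.3 
top wood (152, 148, 127, 140) [564.1 231.1] [260.  238.7] 6.0 [[422.2996826171875, 336.1999816894531], [447.3358154296875, 98.82412719726562], [705.923095703125, 126.09744262695312], [680.886962890625, 363.4732971191406]]
top wood (157, 70, 75, 55) [823.9 277.1] [145.5  97.9] 73.9 [[756.7794799804688, 220.75048828125], [850.8351440429688, 193.65185546875], [891.1113891601562, 333.44549560546875], [797.0557250976562, 360.54412841796875]]
top wood (601, 25, 39, 93) [ 850.2 -644. ] [ 81.8 209.4] 88.0 [[744.0831909179688, -681.1513671875], [953.3179321289062, -688.5968017578125], [956.2271118164062, -606.84033203125], [746.9923706054688, -599.3948974609375]]
top wood (299, 66, 46, 44) [835.2   2.7] [96.4 98.1] 88.8 [[785.1380615234375, -44.48313903808594], [883.1893310546875, -46.5980911
[... 2252 characters left out ...]
.8224792480469]]
scene wood (34, 288, 41, 36) [1030.1  -10.4] [58.8 39.7] 4.1 [[999.2774047851562, 7.258364677429199], [1002.1448364257812, -32.385711669921875], [1060.835205078125, -28.140724182128906], [1057.9677734375, 11.503353118896484]]
scene olive (180, 71, 173, 144) [ 608.2 -172.6] [288.8 243.7] 10.6 [[443.7803955078125, -79.53329467773438], [488.7615966796875, -319.0073547363281], [772.5819091796875, -265.69647216796875], [727.6007080078125, -26.222412109375]]
scene olive (194, 23, 33, 34) [ 608.5 -499.5] [124.4  71. ] 81.3 [[564.0272216796875, -555.5639038085938], [634.1636962890625, -566.3306274414062], [653.036865234375, -443.38702392578125], [582.900390625, -432.62030029296875]]
```

```bash
cat >> h.py <<'E'
from scipy.spatial.transform import Rotation as Ro
def togo(x,y,z,yawdeg):
    s=env.state(); R=Ro.from_euler("xyz",s["tcp_rot"]); 
    d=R.inv().apply(np.array([x,y,z])-s["eef_pos"])
    T=Ro.from_euler("xyz",[180,0,yawdeg],degrees=True)
    rv=(R.inv()*T).as_rotvec(degrees=True)
    print("pos",s["eef_pos"].round(1),"rpy",np.degrees(s["tcp_rot"]).round(2),"F",s["ft_force"].round(2),"t",round(s["t"],2),"op",round(s["opening"],3))
    print("shift/150",(d/150).round(3),"rot/45",(rv/45).round(3))
E
python3 - <<'E'
from h import *
c=cam("top")
for z in(0,50,100,150,200,250): print(z,ray(c,[[92,308],[40,320]],z).round(0)[:,:2].tolist())
togo(614.5,271.5,300,102.9)
E
```

```text
0 [[384.0, 495.0], [363.0, 603.0]]
50 [[387.0, 469.0], [367.0, 571.0]]
100 [[390.0, 442.0], [371.0, 538.0]]
150 [[393.0, 416.0], [375.0, 506.0]]
200 [[396.0, 389.0], [380.0, 473.0]]
250 [[399.0, 362.0], [384.0, 440.0]]
pos [194.7 593.9 404.6] rpy [-179.99   -0.    161.85] F [ 1.13  0.3  -0.6 ] t 0.3 op 0.999
shift/150 [-3.329 -1.17   0.697] rot/45 [-0.    0.    1.31]
```

```bash
python3 -m pendant '[{"x":-0.3,"y":-0.1,"z":-0.2,"jaw":0},{"x":-0.7,"y":-0.25,"z":-0.2,"jaw":0},{"x":-1,"y":-0.35,"z":-0.2,"jaw":0}]'; python3 -m pendant '[{"x":-0.35,"y":-0.12,"jaw":0},{"x":-0.7,"y":-0.25,"jaw":0},{"x":-1,"y":-0.36,"jaw":0}]'; python3 -m pendant '[{"x":-0.35,"y":-0.12,"rz":0.2,"jaw":0},{"x":-0.7,"y":-0.25,"rz":0.4,"jaw":0},{"x":-1,"y":-0.36,"rz":0.6,"jaw":0},{"x":-1,"y":-0.36,"rz":0.6,"jaw":0}]'; python3 - <<'E'
from h import *
togo(614.5,271.5,250,102.9)
E
```

```text
pos [194.7 593.9 404.6] rpy [-179.99   -0.    161.85] F [ 1.13  0.3  -0.6 ] t 0.3 op 0.999
shift/150 [-3.329 -1.17   1.031] rot/45 [-0.    0.    1.31]invalid input
invalid input
invalid input
```

```bash
python3 -m pendant '[{"x":-0.3,"y":-0.1,"z":-0.2,"rx":0,"ry":0,"rz":0,"jaw":0},{"x":-0.7,"y":-0.25,"z":-0.2,"rx":0,"ry":0,"rz":0,"jaw":0},{"x":-1,"y":-0.35,"z":-0.2,"rx":0,"ry":0,"rz":0,"jaw":0}]'; python3 -m pendant '[{"x":-0.35,"y":-0.12,"z":0,"rx":0,"ry":0,"rz":0,"jaw":0},{"x":-0.7,"y":-0.25,"z":0,"rx":0,"ry":0,"rz":0,"jaw":0},{"x":-1,"y":-0.36,"z":0,"rx":0,"ry":0,"rz":0,"jaw":0}]'; python3 -m pendant '[{"x":-0.35,"y":-0.12,"z":0,"rx":0,"ry":0,"rz":0.2,"jaw":0},{"x":-0.7,"y":-0.25,"z":0,"rx":0,"ry":0,"rz":0.4,"jaw":0},{"x":-1,"y":-0.36,"z":0,"rx":0,"ry":0,"rz":0.6,"jaw":0},{"x":-1,"y":-0.36,"z":0,"rx":0,"ry":0,"rz":0.6,"jaw":0}]'; python3 - <<'E'
from h import *
togo(614.5,271.5,260,102.9)
E
```

```text
t: 0.68
eef_pos: [322.1, 495.9, 435.1]
tcp_rot: [3.141, 0.0, 2.825]
ft_force: [-0.4, -0.3, 0.7]
opening: 0.738
t: 1.05
eef_pos: [448.0, 397.8, 434.8]
tcp_rot: [3.141, 0.0, 2.824]
ft_force: [-0.1, 0.9, -0.1]
opening: 0.424
t: 1.55
eef_pos: [574.3, 299.0, 434.1]
tcp_rot: [-3.141, 0.0, 2.349]
ft_force: [0.4, 0.5, -0.4]
opening: 0.026
pos [574.3 299.  434.1] rpy [-179.98    0.    134.57] F [ 0.45  0.46 -0.43] t 1.55 op 0.026
shift/150 [-0.319  0.062  1.161] rot/45 [-0.     0.     0.704]
```

```bash
python3 -m pendant '[{"x":-0.12,"y":0.02,"z":0.33,"rx":0,"ry":0,"rz":0.2,"jaw":0},{"x":-0.24,"y":0.04,"z":0.66,"rx":0,"ry":0,"rz":0.4,"jaw":0},{"x":-0.319,"y":0.062,"z":1,"rx":0,"ry":0,"rz":0.6,"jaw":0},{"x":-0.319,"y":0.062,"z":1,"rx":0,"ry":0,"rz":0.704,"jaw":0},{"x":-0.319,"y":0.062,"z":1,"rx":0,"ry":0,"rz":0.704,"jaw":0}]'; python3 - <<'E'
from h import *
togo(614.5,271.5,244,102.9)
cam("scene","scene1"); cam("wrist","wrist1")
E
```

```text
t: 2.17
eef_pos: [612.1, 274.6, 284.4]
tcp_rot: [-3.141, -0.0, 1.803]
ft_force: [-0.3, -0.1, -0.3]
opening: 0.005
pos [612.1 274.6 284.4] rpy [-1.7995e+02 -1.0000e-02  1.0332e+02] F [-0.35 -0.06 -0.27] t 2.17 op 0.005
shift/150 [-0.024  0.011  0.269] rot/45 [-0.001 -0.     0.009]
```

View pics/scene1.png

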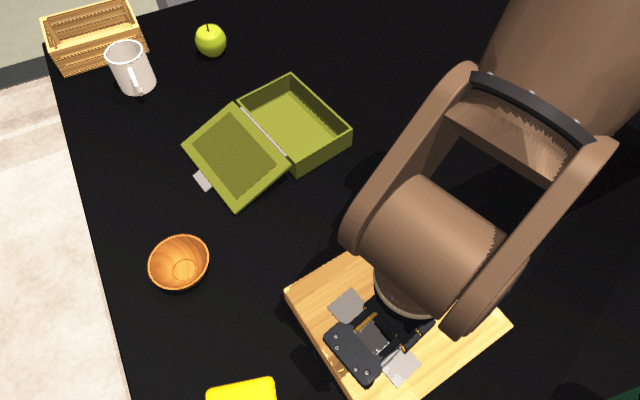

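View pics/wrist1.png

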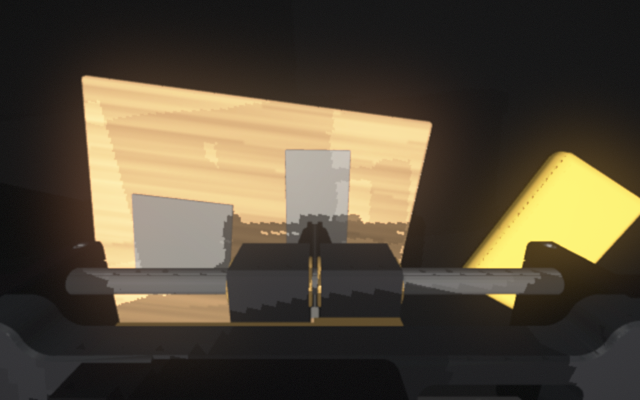

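The wrist view shows the divider (285–350 wide, 150–235 high) lined up with the closed fingers at column 316. I'm descending to make contact.

```bash
python3 -m pendant '[{"x":-0.024,"y":0.011,"z":0.15,"rx":0,"ry":0,"rz":0.01,"jaw":0},{"x":-0.024,"y":0.011,"z":0.25,"rx":0,"ry":0,"rz":0.01,"jaw":0},{"x":-0.024,"y":0.011,"z":0.28,"rx":0,"ry":0,"rz":0.01,"jaw":0},{"x":-0.024,"y":0.011,"z":0.28,"rx":0,"ry":0,"rz":0.01,"jaw":0}]'; python3 -m pendant '[{"x":0,"y":0,"z":0.01,"rx":0,"ry":0,"rz":0,"jaw":0},{"x":0,"y":0,"z":0.015,"rx":0,"ry":0,"rz":0,"jaw":0},{"x":0,"y":0,"z":0.015,"rx":0,"ry":0,"rz":0,"jaw":0}]';python3 -c "
from h import *
togo(614.5,271.5,238,102.9)"
```

```text
t: 2.78
eef_pos: [615.0, 270.9, 242.9]
tcp_rot: [3.141, -0.0, 1.794]
ft_force: [-0.1, -0.1, 0.6]
opening: 0.008
t: 3.15
eef_pos: [615.1, 270.7, 240.7]
tcp_rot: [3.141, -0.0, 1.793]
ft_force: [-0.5, 0.2, -0.6]
opening: 0.004
pos [615.1 270.7 240.7] rpy [ 1.7998e+02 -1.0000e-02  1.0272e+02] F [-0.51  0.19 -0.63] t 3.15 op 0.004
shift/150 [ 0.006 -0.003  0.018] rot/45 [ 0.    -0.    -0.004]
```

```bash
for i in 1; do python3 -m pendant '[{"x":0,"y":0,"z":0.01,"rx":0,"ry":0,"rz":0,"jaw":0},{"x":0,"y":0,"z":0.018,"rx":0,"ry":0,"rz":0,"jaw":0},{"x":0,"y":0,"z":0.018,"rx":0,"ry":0,"rz":0,"jaw":0}]'; python3 -m pendant '[{"x":0,"y":0,"z":0.004,"rx":0,"ry":0,"rz":0,"jaw":0},{"x":0,"y":0,"z":0.004,"rx":0,"ry":0,"rz":0,"jaw":0}]'; done
```

```text
t: 3.52
eef_pos: [615.0, 270.7, 238.5]
tcp_rot: [3.141, -0.0, 1.793]
ft_force: [-1.7, -1.0, 5.7]
opening: 0.004
t: 3.78
eef_pos: [615.0, 270.7, 238.4]
tcp_rot: [3.141, -0.0, 1.793]
ft_force: [-4.7, -2.1, 12.1]
opening: 0.008
```

Contact at about 12 N, so I'll ease off slightly and drag along the divider's own length (tool -x, away from the square).

```bash
python3 -m pendant '[{"x":0,"y":0,"z":-0.003,"rx":0,"ry":0,"rz":0,"jaw":0},{"x":-0.03,"y":0,"z":-0.003,"rx":0,"ry":0,"rz":0,"jaw":0},{"x":-0.08,"y":0,"z":-0.003,"rx":0,"ry":0,"rz":0,"jaw":0},{"x":-0.13,"y":0,"z":-0.003,"rx":0,"ry":0,"rz":0,"jaw":0},{"x":-0.18,"y":0,"z":-0.003,"rx":0,"ry":0,"rz":0,"jaw":0},{"x":-0.2,"y":0,"z":-0.003,"rx":0,"ry":0,"rz":0,"jaw":0}]'; python3 - <<'E'
from h import *
np.set_printoptions(precision=1,suppress=True)
togo(614.5,271.5,238,102.9)
for n in ("scene","top"):
    c=cam(n,n+"2")
    for k in blobs(c,"grey")[1][:6]:
        r,b=rect(c,k,48); print(n,cv2.boundingRect(k),np.array(r[0]),np.array(r[1]),round(r[2],1))
cam("wrist","wrist2")
E
```

```text
t: 4.53
eef_pos: [621.9, 241.6, 238.5]
tcp_rot: [3.14, -0.001, 1.792]
ft_force: [-0.4, 3.8, 6.3]
opening: 0.003
pos [621.9 241.6 238.5] rpy [179.9  -0.1 102.7] F [-0.4  3.8  6.3] t 4.53 op 0.003
shift/150 [ 0.2 -0.   0. ] rot/45 [ 0. -0. -0.]
scene (0, 0, 101, 69) [ 922.5 -746.4] [273.8 233. ] 84.9
scene (0, 80, 59, 55) [1012.2 -478. ] [135.6 108.6] 88.0
scene (106, 51, 51, 45) [ 791.7 -469. ] [ 81.4 149.1] 4.5
scene (0, 121, 66, 47) [1017.6 -358.4] [ 77.7 118.7] 90.0
scene (354, 332, 52, 38) [623.3 275.1] [61.4 45.9] 14.4
scene (315, 275, 34, 36) [640.6 169.5] [49.  36.9] 12.9
top (0, 0, 598, 59) [1000.8   60.9] [ 135.7 1311. ] 0.4
top (199, 223, 40, 37) [516.7 220.7] [69.4 75.5] 7.8
top (519, 75, 58, 50) [ 780.9 -471.6] [ 85.2 100.9] 30.8
top (590, 0, 50, 26) [ 983.  -641.4] [105.3  59.6] 87.6
top (551, 74, 36, 34) [ 810.  -519.8] [74.1 66.5] 35.9
top (225, 167, 31, 29) [634.4 179. ] [48.5 60.4] 12.5
```

View pics/wrist2.png

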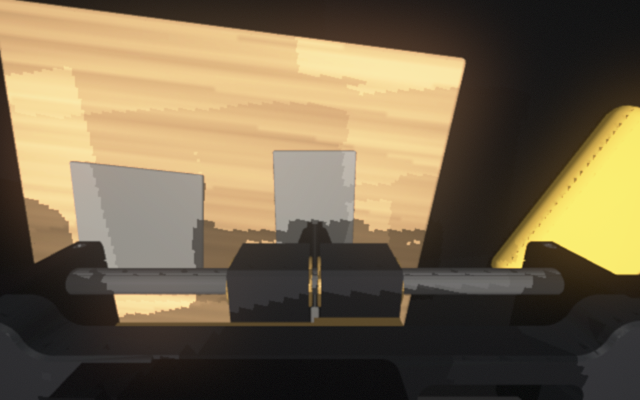

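View pics/scene2.png

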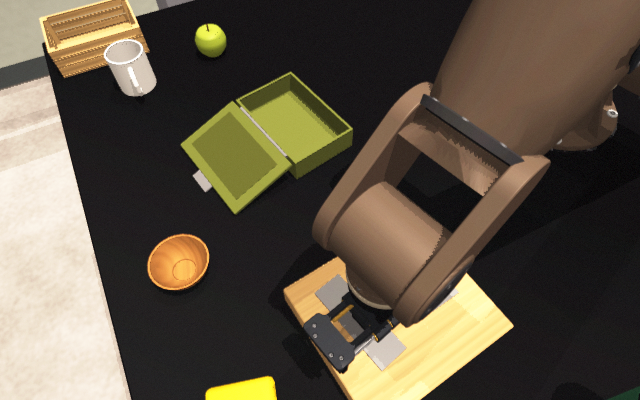

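The divider follows the fingers: its visible -y end moved about 29 mm for a 30 mm drag, and the square is unmoved. I'll drag the remaining 90 mm or so.

```bash
python3 -m pendant '[{"x":-0.04,"y":0,"z":0,"rx":0,"ry":0,"rz":0,"jaw":0},{"x":-0.1,"y":0,"z":0,"rx":0,"ry":0,"rz":0,"jaw":0},{"x":-0.17,"y":0,"z":0,"rx":0,"ry":0,"rz":0,"jaw":0},{"x":-0.24,"y":0,"z":0,"rx":0,"ry":0,"rz":0,"jaw":0},{"x":-0.3,"y":0,"z":0,"rx":0,"ry":0,"rz":0,"jaw":0},{"x":-0.3,"y":0,"z":0,"rx":0,"ry":0,"rz":0,"jaw":0}]';  python3 -m pendant '[{"x":-0.04,"y":0,"z":0,"rx":0,"ry":0,"rz":0,"jaw":0},{"x":-0.1,"y":0,"z":0,"rx":0,"ry":0,"rz":0,"jaw":0},{"x":-0.17,"y":0,"z":0,"rx":0,"ry":0,"rz":0,"jaw":0},{"x":-0.24,"y":0,"z":0,"rx":0,"ry":0,"rz":0,"jaw":0},{"x":-0.3,"y":0,"z":0,"rx":0,"ry":0,"rz":0,"jaw":0},{"x":-0.3,"y":0,"z":0,"rx":0,"ry":0,"rz":0,"jaw":0}]'; python3 - <<'E'
from h import *
np.set_printoptions(precision=1,suppress=True)
togo(614.5,271.5,238,102.9)
for n in ("scene","top"):
    c=cam(n,n+"3")
    for k in blobs(c,"grey")[1][:8]:
        r,b=rect(c,k,48); 
        if r[0][0]<750: print(n,cv2.boundingRect(k),np.array(r[0]),np.array(r[1]),round(r[2],1))
E
```

```text
t: 5.42
eef_pos: [632.0, 197.1, 238.4]
tcp_rot: [3.14, 0.0, 1.792]
ft_force: [-0.1, -3.1, 6.9]
opening: 0.002
t: 6.18
eef_pos: [641.9, 153.2, 238.4]
tcp_rot: [3.14, 0.0, 1.792]
ft_force: [0.6, -2.0, 5.5]
opening: 0.006
pos [641.9 153.2 238.4] rpy [179.9   0.  102.7] F [ 0.6 -2.   5.5] t 6.17 op 0.006
shift/150 [ 0.8 -0.   0. ] rot/45 [ 0.  0. -0.]
scene (387, 255, 60, 65) [514.  222.9] [79.1 78. ] 6.7
scene (320, 280, 43, 41) [637.4 183.3] [48.9 48.8] 12.8
top (50, 192, 27, 79) [546.1 526.8] [162.1  47.9] 20.5
top (269, 156, 30, 30) [653.8  90.6] [49.1 60.4] 12.5
```

View pics/top3.png

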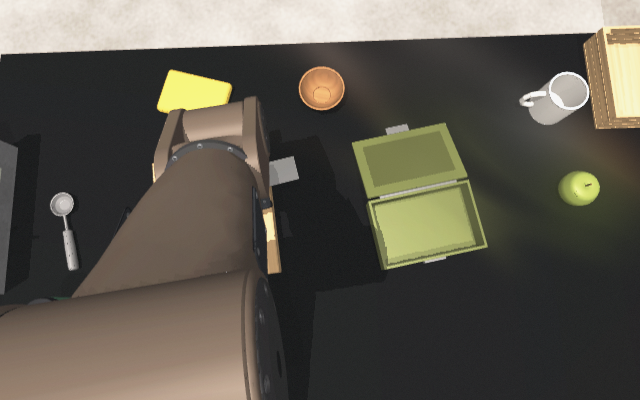

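View pics/scene3.png

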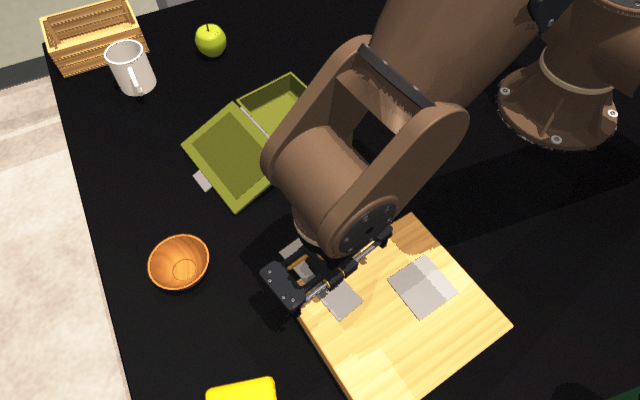

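The divider sticks out about 60 mm: its centre is near (646, 134) and its -y end near (662, 61). The square reads (514, 223) as at the start. Next I lift, open, and move over the overhanging end.

```bash
python3 -m pendant '[{"x":0,"y":0,"z":-0.08,"rx":0,"ry":0,"rz":0,"jaw":0},{"x":0,"y":0,"z":-0.2,"rx":0,"ry":0,"rz":0,"jaw":0.8},{"x":-0.2,"y":0,"z":-0.2,"rx":0,"ry":0,"rz":0,"jaw":0.8},{"x":-0.44,"y":0,"z":-0.2,"rx":0,"ry":0,"rz":0,"jaw":0.8},{"x":-0.44,"y":0,"z":-0.2,"rx":0,"ry":0,"rz":0,"jaw":0.8},{"x":-0.44,"y":0,"z":-0.2,"rx":0,"ry":0,"rz":0,"jaw":0.8}]'; python3 - <<'E'
from h import *
np.set_printoptions(precision=1,suppress=True)
for n in ("scene","top"):
    c=cam(n,n+"4")
    for k in blobs(c,"grey")[1][:8]:
        r,b=rect(c,k,48); 
        if r[0][0]<750: print(n,cv2.boundingRect(k),np.array(r[0]),np.array(r[1]),round(r[2],1))
cam("wrist","wrist4")
togo(656.5,87,229.5,102.7)
E
```

```text
t: 7.02
eef_pos: [655.9, 89.7, 268.3]
tcp_rot: [3.141, -0.0, 1.793]
ft_force: [-0.5, 0.1, 0.9]
opening: 0.47
scene (387, 255, 71, 65) [514.  222.7] [78.9 78. ] 6.4
scene (289, 249, 74, 72) [645.5 146.6] [ 49.4 125.1] 12.8
scene (128, 0, 31, 16) [ 709.6 -707.5] [74.4 61.4] 89.9
top (50, 192, 27, 79) [546.1 526.8] [162.1  47.9] 20.5
pos [655.8  90.2 267.9] rpy [180.   -0.  102.8] F [ 1.1 -0.3  0.5] t 7.17 op 0.597
shift/150 [-0.  -0.   0.3] rot/45 [ 0. -0.  0.]
```

View pics/scene4.png

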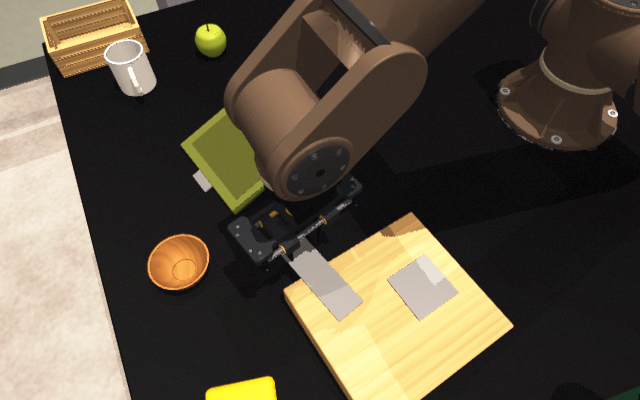

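View pics/wrist4.png

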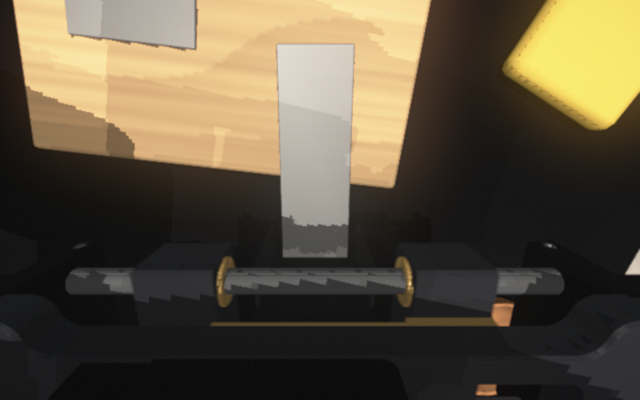

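The wrist view shows the divider (277–355 wide) centred between the jaws with its end overhanging. I'll descend and grip.

```bash
python3 -m pendant '[{"x":0,"y":0,"z":0,"rx":0,"ry":0,"rz":0,"jaw":0.8},{"x":-0.01,"y":0,"z":0.05,"rx":0,"ry":0,"rz":0,"jaw":0.8},{"x":-0.02,"y":0,"z":0.15,"rx":0,"ry":0,"rz":0,"jaw":0.8},{"x":-0.02,"y":0,"z":0.22,"rx":0,"ry":0,"rz":0,"jaw":0.8},{"x":-0.02,"y":0,"z":0.26,"rx":0,"ry":0,"rz":0,"jaw":0.8},{"x":-0.02,"y":0,"z":0.26,"rx":0,"ry":0,"rz":0,"jaw":0.8}]'; python3 - <<'E'
from h import *
togo(656.5,87,229.5,102.7)
cam("wrist","wrist5"); cam("scene","scene5")
E
```

```text
t: 7.92
eef_pos: [656.7, 86.3, 228.0]
tcp_rot: [-3.141, -0.0, 1.793]
ft_force: [0.4, 0.4, -0.4]
opening: 0.804
pos [656.7  86.3 228. ] rpy [-1.7995e+02 -1.0000e-02  1.0272e+02] F [ 0.42  0.42 -0.35] t 7.92 op 0.804
shift/150 [ 0.004 -0.    -0.01 ] rot/45 [-0.001 -0.     0.   ]
```

View pics/wrist5.png

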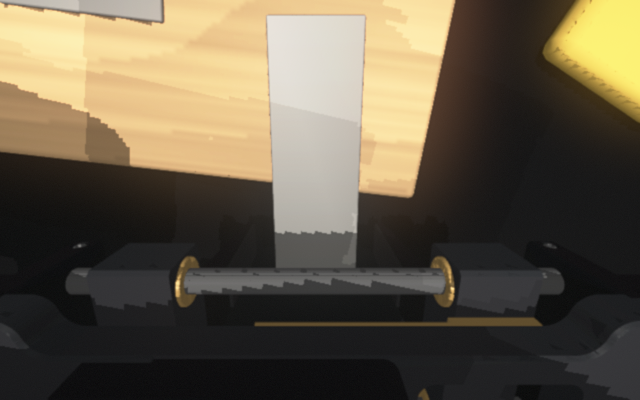

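```bash
python3 -m pendant '[{"x":0,"y":0,"z":0,"rx":0,"ry":0,"rz":0,"jaw":0.3},{"x":0,"y":0,"z":0,"rx":0,"ry":0,"rz":0,"jaw":0.3},{"x":0,"y":0,"z":0,"rx":0,"ry":0,"rz":0,"jaw":0.3},{"x":0,"y":0,"z":0,"rx":0,"ry":0,"rz":0,"jaw":0.3},{"x":0,"y":0,"z":0,"rx":0,"ry":0,"rz":0,"jaw":0.3},{"x":0,"y":0,"z":0,"rx":0,"ry":0,"rz":0,"jaw":0.3}]'; python3 - <<'E'
from h import *
togo(656.5,87,229.5,102.7)
E
```

```text
t: 8.78
eef_pos: [656.7, 86.4, 228.7]
tcp_rot: [3.141, -0.0, 1.793]
ft_force: [0.8, -0.1, 0.3]
opening: 0.517
pos [656.7  86.4 228.7] rpy [179.99  -0.   102.72] F [ 0.83 -0.11  0.3 ] t 8.78 op 0.517
shift/150 [ 0.004 -0.    -0.005] rot/45 [ 0. -0.  0.]
```

The opening of 0.517 (about 49 mm) means the plate is held. Lifting now.

```bash
python3 -m pendant '[{"x":0,"y":0,"z":-0.03,"rx":0,"ry":0,"rz":0,"jaw":0.3},{"x":0,"y":0,"z":-0.1,"rx":0,"ry":0,"rz":0,"jaw":0.3},{"x":0,"y":0,"z":-0.2,"rx":0,"ry":0,"rz":0,"jaw":0.3},{"x":0,"y":0,"z":-0.3,"rx":0,"ry":0,"rz":0,"jaw":0.3},{"x":0,"y":0,"z":-0.4,"rx":0,"ry":0,"rz":0,"jaw":0.3},{"x":0,"y":0,"z":-0.5,"rx":0,"ry":0,"rz":0,"jaw":0.3},{"x":0,"y":0,"z":-0.6,"rx":0,"ry":0,"rz":0,"jaw":0.3},{"x":0,"y":0,"z":-0.6,"rx":0,"ry":0,"rz":0,"jaw":0.3},{"x":0,"y":0,"z":-0.6,"rx":0,"ry":0,"rz":0,"jaw":0.3},{"x":0,"y":0,"z":-0.6,"rx":0,"ry":0,"rz":0,"jaw":0.3}]'; python3 - <<'E'
from h import *
cam("wrist","wrist6"); cam("scene","scene6")
togo(656.5,87,229.5,102.7)
E
```

```text
t: 10.02
eef_pos: [656.6, 86.3, 317.9]
tcp_rot: [-3.14, -0.0, 1.793]
ft_force: [0.1, -0.7, -0.3]
opening: 0.513
pos [656.7  86.3 318.1] rpy [-1.7995e+02 -1.0000e-02  1.0272e+02] F [-0.42  0.27 -1.39] t 10.12 op 0.522
shift/150 [0.004 0.001 0.591] rot/45 [-0.001 -0.     0.   ]
```

View pics/wrist6.png

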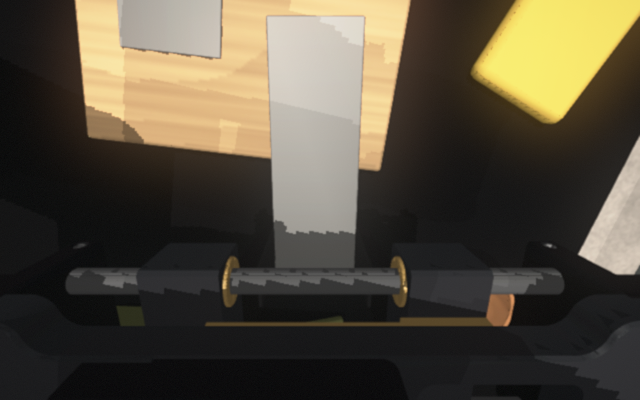

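View pics/scene6.png

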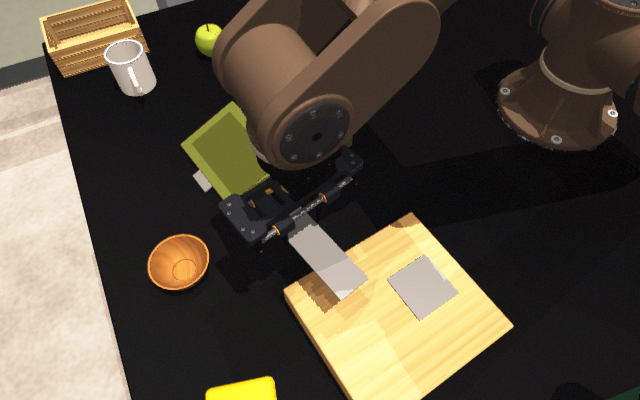

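The plate is held level with no sag: its far edge is at wrist row 15, as it was before the lift. I'm moving to the lunchbox.

```bash
python3 -m pendant '[{"x":-0.06,"y":-0.04,"z":0,"rx":0,"ry":0,"rz":0,"jaw":0.3},{"x":-0.18,"y":-0.11,"z":0,"rx":0,"ry":0,"rz":0,"jaw":0.3},{"x":-0.32,"y":-0.19,"z":0,"rx":0,"ry":0,"rz":0,"jaw":0.3},{"x":-0.46,"y":-0.28,"z":0,"rx":0,"ry":0,"rz":0,"jaw":0.3},{"x":-0.6,"y":-0.36,"z":0,"rx":0,"ry":0,"rz":0,"jaw":0.3},{"x":-0.74,"y":-0.44,"z":0,"rx":0,"ry":0,"rz":0,"jaw":0.3},{"x":-0.88,"y":-0.53,"z":0,"rx":0,"ry":0,"rz":0,"jaw":0.3},{"x":-1,"y":-0.6,"z":0,"rx":0,"ry":0,"rz":0.0,"jaw":0.3}]'; python3 -m pendant '[{"x":-0.12,"y":-0.07,"z":0,"rx":0,"ry":0,"rz":0,"jaw":0.3},{"x":-0.26,"y":-0.15,"z":0,"rx":0,"ry":0,"rz":0,"jaw":0.3},{"x":-0.4,"y":-0.24,"z":0,"rx":0,"ry":0,"rz":0.01,"jaw":0.3},{"x":-0.54,"y":-0.32,"z":0,"rx":0,"ry":0,"rz":0.02,"jaw":0.3},{"x":-0.68,"y":-0.4,"z":0,"rx":0,"ry":0,"rz":0.03,"jaw":0.3},{"x":-0.82,"y":-0.5,"z":0,"rx":0,"ry":0,"rz":0.04,"jaw":0.3},{"x":-0.94,"y":-0.58,"z":0,"rx":0,"ry":0,"rz":0.047,"jaw":0.3},{"x":-1,"y":-0.6,"z":0,"rx":0,"ry":0,"rz":0.047,"jaw":0.3},{"x":-1,"y":-0.6,"z":0,"rx":0,"ry":0,"rz":0.047,"jaw":0.3}]'; python3 - <<'E'
from h import *
cam("wrist","wrist7"); cam("scene","scene7"); cam("top","top7")
togo(546,-247.2,198,100.6)
E
```

```text
t: 11.12
eef_pos: [601.0, -81.9, 318.8]
tcp_rot: [3.141, 0.0, 1.792]
ft_force: [-0.0, -0.2, -0.0]
opening: 0.516
t: 12.25
eef_pos: [547.2, -246.4, 318.6]
tcp_rot: [3.141, -0.0, 1.755]
ft_force: [0.4, 0.2, -0.6]
opening: 0.515
pos [ 547.4 -245.3  318.6] rpy [ 1.8000e+02 -1.0000e-02  1.0065e+02] F [-1.29  0.53 -0.53] t 12.4 op 0.518
shift/150 [-0.011 -0.011  0.804] rot/45 [ 0.    -0.     0.001]
```

View pics/wrist7.png

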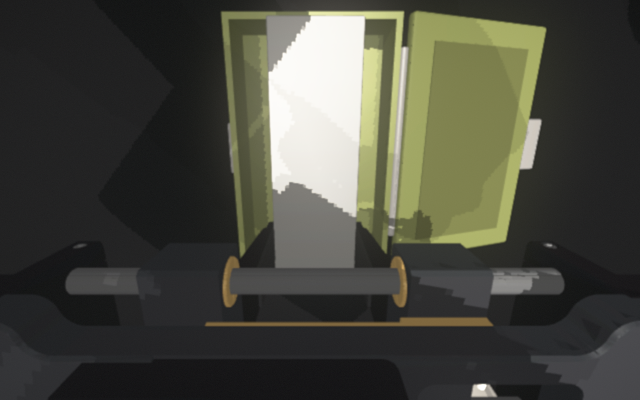

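View pics/scene7.png

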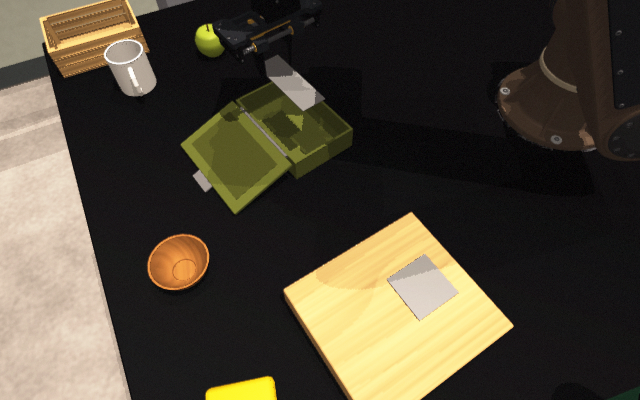

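View pics/top7.png

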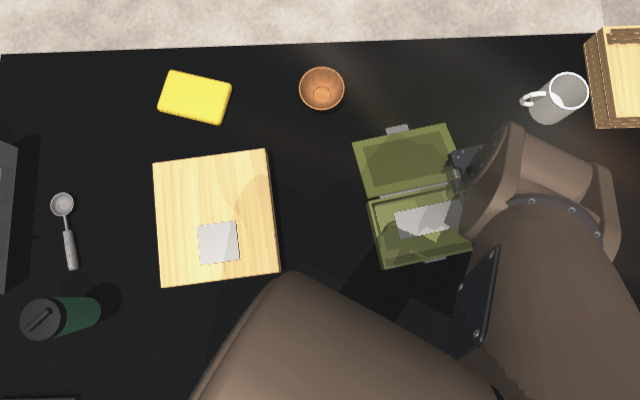

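The wrist view shows the plate (266–365) parallel to the box sides and inside them. I'll check its far end in the top view before lowering.

```bash
python3 - <<'E'
from h import *
c=cam("top")
print(ray(c,[[394,212],[400,238]],138).round(1))
c=cam("scene")
m,ks=blobs(c,"grey")
for k in ks:
    x,y,w,h=cv2.boundingRect(k)
    if 240<x<340 and y<100: print(x,y,w,h,[v for v in rect(c,k,138)[1].round(1).tolist()])
yb=np.array([-.184,.983]); print("box +y inner end",np.array([537,-199])+100*yb)
E
```

```text
[[ 547.8 -120.4  138. ]
 [ 500.4 -128.3  138. ]]
269 72 47 39 [[503.6000061035156, -125.69999694824219], [521.9000244140625, -231.8000030517578], [569.7000122070312, -223.60000610351562], [551.5, -117.5]]
box +y inner end [ 518.6 -100.7]
```

The far end is at (526, -123), against an inner wall at about y -101, so it is centred and has clearance. Lowering.

```bash
python3 -m pendant '[{"x":-0.01,"y":-0.01,"z":0.06,"rx":0,"ry":0,"rz":0,"jaw":0.3},{"x":-0.01,"y":-0.01,"z":0.16,"rx":0,"ry":0,"rz":0,"jaw":0.3},{"x":-0.01,"y":-0.01,"z":0.28,"rx":0,"ry":0,"rz":0,"jaw":0.3},{"x":-0.01,"y":-0.01,"z":0.4,"rx":0,"ry":0,"rz":0,"jaw":0.3},{"x":-0.01,"y":-0.01,"z":0.5,"rx":0,"ry":0,"rz":0,"jaw":0.3},{"x":-0.01,"y":-0.01,"z":0.59,"rx":0,"ry":0,"rz":0,"jaw":0.3},{"x":-0.01,"y":-0.01,"z":0.67,"rx":0,"ry":0,"rz":0,"jaw":0.3},{"x":-0.01,"y":-0.01,"z":0.73,"rx":0,"ry":0,"rz":0,"jaw":0.3},{"x":-0.01,"y":-0.01,"z":0.76,"rx":0,"ry":0,"rz":0,"jaw":0.3},{"x":-0.01,"y":-0.01,"z":0.76,"rx":0,"ry":0,"rz":0,"jaw":0.3}]'; python3 - <<'E'
from h import *
cam("wrist","wrist8"); cam("scene","scene8")
togo(546,-247.2,197,100.6)
E
```

```text
t: 13.75
eef_pos: [546.0, -247.7, 204.5]
tcp_rot: [3.142, -0.0, 1.756]
ft_force: [0.1, -0.3, -0.2]
opening: 0.514
pos [ 546.  -247.7  205. ] rpy [1.7997e+02 2.0000e-02 1.0061e+02] F [ 0.16  0.58 -1.12] t 13.85 op 0.519
shift/150 [0.003 0.    0.053] rot/45 [0.001 0.    0.   ]
```

View pics/wrist8.png

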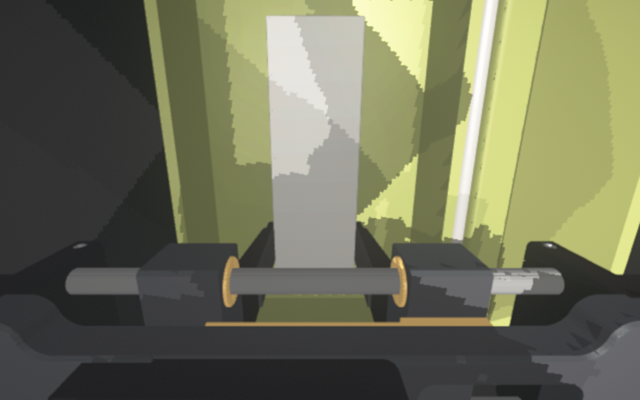

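View pics/scene8.png

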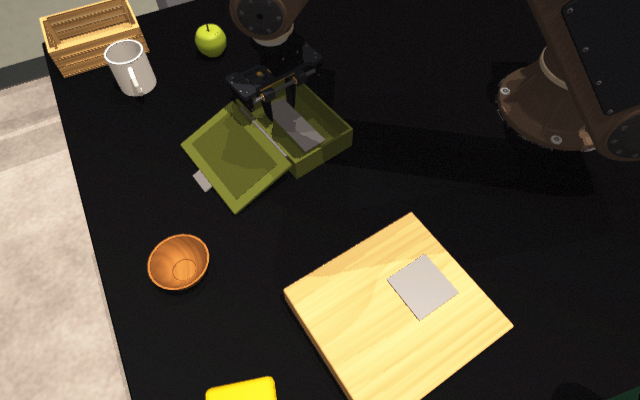

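The plate is in the box, midway between the side walls. I'll lower the last 8 mm, then open partway so the fingers stay clear of the walls.

```bash
python3 -m pendant '[{"x":0,"y":0,"z":0.03,"rx":0,"ry":0,"rz":0,"jaw":0.3},{"x":0,"y":0,"z":0.045,"rx":0,"ry":0,"rz":0,"jaw":0.3},{"x":0,"y":0,"z":0.052,"rx":0,"ry":0,"rz":0,"jaw":0.3},{"x":0,"y":0,"z":0.052,"rx":0,"ry":0,"rz":0,"jaw":0.3},{"x":0,"y":0,"z":0.052,"rx":0,"ry":0,"rz":0,"jaw":0.3}]'; python3 -m pendant '[{"x":0,"y":0,"z":0,"rx":0,"ry":0,"rz":0,"jaw":0.62},{"x":0,"y":0,"z":0,"rx":0,"ry":0,"rz":0,"jaw":0.7},{"x":0,"y":0,"z":0,"rx":0,"ry":0,"rz":0,"jaw":0.7},{"x":0,"y":0,"z":0,"rx":0,"ry":0,"rz":0,"jaw":0.7},{"x":0,"y":0,"z":0,"rx":0,"ry":0,"rz":0,"jaw":0.7}]'; python3 - <<'E'
from h import *
cam("wrist","wrist9"); cam("scene","scene9")
E
```

```text
t: 14.48
eef_pos: [546.0, -247.7, 196.9]
tcp_rot: [3.141, 0.0, 1.756]
ft_force: [-0.6, 0.1, 0.1]
opening: 0.519
t: 15.1
eef_pos: [546.0, -247.6, 196.8]
tcp_rot: [3.142, -0.0, 1.756]
ft_force: [0.0, 0.5, 0.7]
opening: 0.697
```

View pics/wrist9.png

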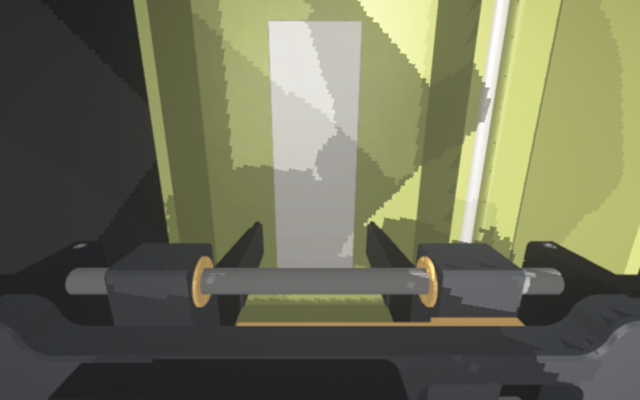

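The plate has dropped free of the fingers (its far edge went from row 15 to 21) and lies on the floor. I'm retreating straight up, then moving aside for a clear look.

```bash
python3 -m pendant '[{"x":0,"y":0,"z":-0.08,"rx":0,"ry":0,"rz":0,"jaw":0.7},{"x":0,"y":0,"z":-0.25,"rx":0,"ry":0,"rz":0,"jaw":0.7},{"x":0,"y":0,"z":-0.5,"rx":0,"ry":0,"rz":0,"jaw":0.7},{"x":0,"y":0,"z":-0.8,"rx":0,"ry":0,"rz":0,"jaw":0.7},{"x":0,"y":0,"z":-1,"rx":0,"ry":0,"rz":0,"jaw":0.7}]'; python3 -m pendant '[{"x":-0.3,"y":0,"z":-0.2,"rx":0,"ry":0,"rz":0,"jaw":0.7},{"x":-0.6,"y":0,"z":-0.2,"rx":0,"ry":0,"rz":0,"jaw":0.7},{"x":-1,"y":0,"z":-0.2,"rx":0,"ry":0,"rz":0,"jaw":0.7},{"x":-1,"y":0,"z":-0.2,"rx":0,"ry":0,"rz":0,"jaw":0.7},{"x":-1,"y":0,"z":-0.2,"rx":0,"ry":0,"rz":0,"jaw":0.7}]'; python3 - <<'E'
from h import *
np.set_printoptions(precision=1,suppress=True)
for n in ("scene","top"):
    c=cam(n,n+"10")
    for k in blobs(c,"grey")[1][:8]:
        r0=rect(c,k,48)[0]; r=rect(c,k,8)[0]
        if r[0][0]<750: print(n,cv2.boundingRect(k),"z48",np.array(r0[0]),"z8",np.array(r[0]),np.array(r[1]),round(r[2],1))
togo(546,-247,400,100)
E
```

```text
t: 15.82
eef_pos: [545.8, -247.6, 349.8]
tcp_rot: [3.14, 0.002, 1.756]
ft_force: [-0.8, 1.2, -0.2]
opening: 0.699
t: 16.45
eef_pos: [573.2, -394.7, 377.0]
tcp_rot: [-3.141, -0.001, 1.756]
ft_force: [-0.2, 0.5, 0.9]
opening: 0.703
scene (387, 254, 71, 66) z48 [514. 223.] z8 [498.3 213.2] [84.1 83.3] 6.7
scene (279, 127, 45, 28) z48 [ 549.  -141.5] z8 [ 535.4 -174.1] [48.3 91.8] 11.6
top (197, 221, 43, 44) z48 [510.1 222. ] z8 [513.4 231.8] [82.4 82.8] 6.5
top (385, 213, 44, 32) z48 [ 526.2 -163.9] z8 [ 530.2 -172. ] [50.8 94. ] 10.8
top (50, 192, 26, 78) z48 [546.2 526.8] z8 [551.2 550.8] [168.4  49.5] 20.3
top (415, 207, 44, 33) z48 [ 534.4 -215.3] z8 [ 538.8 -225.8] [ 45.1 103.4] 23.4
pos [ 573.5 -394.   377.3] rpy [180.   -0.  100.7] F [-0.1 -0.   0.5] t 16.55 op 0.697
shift/150 [ 1.   0.  -0.2] rot/45 [ 0. -0.  0.]
```

View pics/scene10.png

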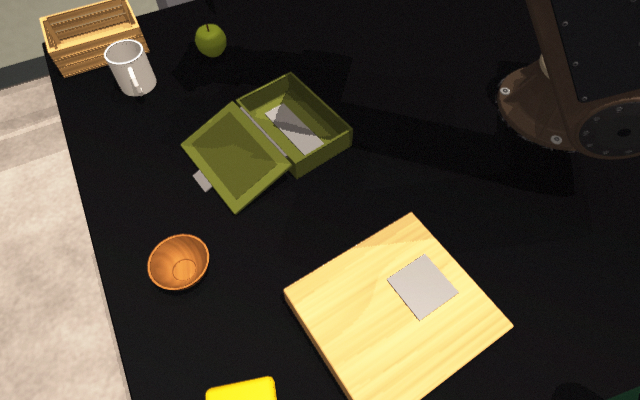

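View pics/top10.png

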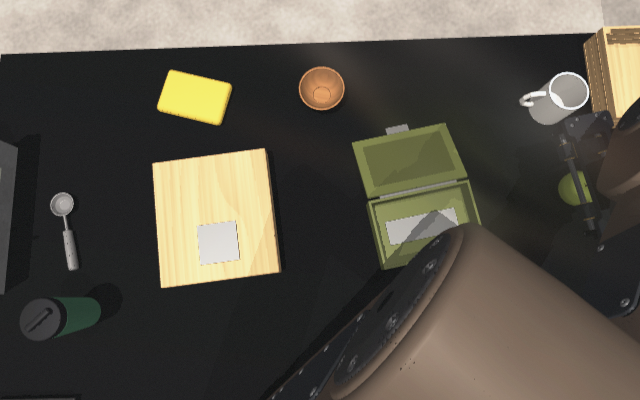

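Seen at floor height, the two visible halves of the plate (split by a shadow) span about 150 mm. They are centred near (535, -199), with the clearer half about 11° from world y, matching the box. The square is at (514, 223) in the scene view and (510, 222) in the top view, exactly as at the start. The arm is clear, so I'm handing in.

```bash
python3 -c "
from cell import env
print(env.job_done()); print(env.state()['t'])"
```

```text
the job is handed in; nothing more can be done
None
the job is handed in; nothing more can be done
```

The divider plate is lying lengthwise on the lunchbox floor, released, and I handed the job in at about 16.6 s of the 51 s allowed; no verdict is reported.

**What I did:** I pressed the divider lightly with the closed fingertips (6–12 N) and slid it about 120 mm, until roughly 60 mm stuck out past the board edge. I then gripped the overhanging end across its width (opening 49 mm) and lifted it about 90 mm. I carried it level to the lunchbox, lowered it to an estimated 9 mm above the floor and let go.

**Last checks:**
- **Divider:** it is centred near (535, -199) mm, against a box centre of about (537, -199) mm. Its angle is about 11° from world y, close to the box's 10.6°. Its visible length at floor height is about 150 mm, which fits it lying flat.
- **Square plate:** it measures the same as at the start in both views.
- **Arm:** it was clear of everything, with no contact force beyond sensor noise.

**Disagreement:** the arm's shadow split the plate into two patches in the pictures. One patch gave a false angle of 23°, so I took the pose from the clear patch and the plate's ends. The scene and top cameras also differ by about 4 mm in x, which is small against the clearances.

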